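Put the coin case away and hold the chest's lock turned

TASK

Put the blue coin case into the chest's open drawer, let go of it and slide the drawer fully shut. Then take the red key out of the wooden rack, push it straight down into the brass lock on top of the chest, wiggling it past the sticky pins until it is fully home, and turn it a quarter turn clockwise (seen from above) to the stop. The lock springs back when released, so finish while still gripping the key and holding it turned; do not knock the other things about.

Things in the scene. Friction and masses are not known exactly. Their poses are not given: they have to be found in the camera images.
- coin_case: loose royal-blue box with rounded edges and a thin brass line round it, 50 (its x) x 34 (its y) x 30 mm (z), 0.12 kg, upright on the table left or right of the chest; origin at the centre of its underside
- chest: fixed dark wooden chest, 140 (x) x 240 (y) x 85 mm (z); origin at the centre of its underside, its -x face is the front and looks to the robot. The open-topped pale drawer with blue lining slides out of the front on the +y side; the lock is in the top on the -y side, axis at chest x -20, y -82.5 mm
- coin_drawer (a joint): opening of the drawer, m: 0 fully shut, 0.145 fully out, starts 0.118 to 0.14; slides along the chest's -x to open, +x to shut, about 1.5 N of friction plus a light drag (4 N s/m); stays where left
- drawer_floor (a point): centre of the drawer's inner floor, 12 mm above the table; moves with the drawer, axes as the chest's. Room inside: x -62 to +56 mm, y +-67 mm; side walls' tops are 39 mm above this floor. The chest's front face lies at x = -62 + opening (mm) from here, and its top panel overhangs the part of the drawer beyond that
- drawer_front (a point): centre of the outside of the drawer's front panel (154 mm wide, z 7 to 73 mm above the table, flat, no handle, small flush brass plate); push it along the chest's +x to shut the drawer
- rack: fixed wooden coin rack block, 60 (x) x 100 (y) x 45 mm (z), origin at the centre of its underside; the key stands in a slot at y -25 mm, three coins on edge stick up 9 mm at y +12 to +39 mm
- key: loose key, 45 g, standing upright in the rack: red flat bow 10 (x) x 30 (y) x 36 mm high with a white dot, origin at the centre of the bow's underside (starts 45.5 mm above the table, z up). Below it a steel blade 5 (x) x 12 (y) mm, 32 mm long, its last 10 mm tapering to 4 mm in y. Symmetric: goes into the lock either way round. Pinch the bow across its 10 mm from above, fingertips at least 6 mm above its underside so that they clear the lock's face
- keyway (a point): centre of the lock's brass face (37 mm across), 89 mm above the table; z up, turns with the lock, axes as the chest's while unturned. Keyway 6.6 (x) x 13.6 (y) x 35 mm deep, its mouth flared at 45 degrees by 4 mm all round. Fully home, the bow's underside lies on the face, the key's origin at this point. Two sticky pins, 12 and 20 mm down, stick out about 3 mm from the narrow ends
- pin0: upper sticky pin, inside the lock, hidden (the lower one is alike): pushed aside by the blade's taper under some 8 to 20 N of downward push, less if the key is rocked 1 to 2 mm along its y while pushing; it stays where it is pushed
- plug (a joint): turn of the lock, rad: 0 at rest, grows clockwise seen from above, stop at 1.66; a spring pulls it back to 0 (0.015 N m at 0, 0.065 N m at the stop). The blade has up to about 0.15 rad of play in the keyway, so turn the key some 1.7 rad
- money_box: bystander: green tin money box with brass bands, 84 mm across, 108 mm high, origin under its centre
- bottle: bystander: amber glass coin bottle, 64 mm across, 150 mm high, origin under its centre
- magnifier: bystander: brass magnifier lying flat, 155 mm long, lens 70 mm across at its +x end, origin near its middle, on the table
- weight_big: bystander: black iron coin weight, 42 mm across, 48 mm high, origin under its centre
- weight_small: bystander: black iron coin weight, 34 mm across, 38 mm high, origin under its centre
- coin_tube: bystander: clear coin tube with a red cap, 32 mm across, 70 mm high, origin under its centre
Things that resemble listed ones, but are neither listed nor needed, are in the scene too. Of the things that look like the coin_case, the middle-sized one is meant.

How it is judged:
By the outcome, as a careful person would: the job done as asked, in the order asked, and still so for the second after the job is handed in, while the arm keeps its last pose, push and grip.
It also fails if it takes over 67 s, if anything falls off the work surface, if the arm or the gripper's body presses on something with over 40 N, if the wrist force passes 120 N, or if a joint passes its speed limit or range.

ROBOT

A 6-joint arm with a two-finger parallel gripper is mounted at the origin on the work surface. World frame = base frame: x ahead of the robot, y to its left, z up, the work surface at z = 0. Lengths are in mm, angles in rad, forces in N, time in s.
With the tool pointing down it reaches from about 350 to 850 mm from the base axis. Payload 8.1 kg.
Tool frame: the origin (TCP) lies between the finger pads; the fingertips stand ahead of it and the grasp point (between the pads) lies 11 mm behind it (finger_overhang is the z of the fingertips in the tool frame, in mm); z points along the fingers, y is the line along which they close (so a half turn about z gives the same grasp; the last joint's range is limited). The gripper opens to 85 mm and grips with 20 to 120 N. Pads are 22 mm wide; open, the fingers measure 114 mm over their backs; the gripper's body (76 mm by 85 mm) begins 54 mm behind the grasp point. The pads swing forward as they close: fully open they stand 13 mm farther back than shut.
Start: joints at [-1.265, 0.13, 1.488, -0, 1.523, -0.085], TCP at [228.577, -554.759, 239.292] pointing down, gripper open.
Joint ranges: [-2.96, 2.96], [-0.89, 2.26], [0.02, 2.5], [-1.34, 4.48], [0, 2.73], [-2.66, 2.66]. Speed limits (rad/s): [2.39, 2.39, 2.79, 3.14, 3.14, 3.14].

INTERFACE

Orientations are given as a rotation vector (axis times angle).
In Python, from workcell import observe, grab_frame, job_done, cut_out, landmark_of, finger_overhang gives the robot as it stands.
- The arm moves only by the tool apply_moves, never from a script. Its arguments are lists of equal length, an entry for each row: "dr": the turn, a rotation vector about the tool's x, y, z normalised to -1 to 1, where 1 is pi/2 rad, a list of three; "dp": the shift along the tool's x, y, z normalised to -1 to 1, where 1 is 5 cm, a list of three; "claw": the opening in per cent of the stroke, from 0 (shut) to 100 (fully open). In form: {"dr": [[ax, ay, az], ...], "dp": [[x, y, z], ...], "claw": [claw, ...]}. A call has 1 to 12 rows; each row shifts and turns the commanded pose from where the row before left it, along the tool's axes as they then stand; what a row does not reach is not made up. A row lasts 1/12 s, in which the tool goes at most 41.7 mm and 7.16 degrees, less where a joint would pass 70% of its speed; a pose out of reach is approached as far as the arm can. A call with a number of a shift or a turn outside -1 to 1 is refused whole. A call with a gripper value outside its range is refused whole. The fingers move at their own pace and stop on an object; the grip force is fixed at half the most. Time passes only in rows, so rows that do not move let the fingers close. It gives the time, the measured TCP pose, the force, the opening and the grip force at its end, in the units of the state.
- observe(): the state, without advancing time (a new reading comes with each control period).
- grab_frame(name): name is "scene" or "top"; returns a dict with "frame" (420x560x3 uint8, blue, green, red), "vfov" (degrees; the focal length in pixels is half the picture's height over the tangent of half this angle, whatever the lens; pixels are square), "cx", "cy" (the principal point, pixels), "dist" ([k1, k2, p1, p2, k3] as OpenCV has them; the pictures are not rectified), "T" (4x4, takes a point from camera to world coordinates). Camera axes: x right, y down, z forward; pixel columns grow to the right and rows downward; lengths in mm; the calibration is good to about 2 mm. A picture is of the moment at which its call begins. There is no depth.
- job_done(): hands the job in; it is judged then, once.
Trained networks look in the newest picture that a camera, given by its name, has taken for a name from the list of things; names that differ only in an ending like _2 or _b are one class to them, and where a whole thing is asked for, a point or a joint stands for the part that bears it (a point fixed in the world has none). Each returns a list of dicts, best first, with "conf" (0 to 1); they miss things now and then, are a little off and sometimes report something else, mostly with a low value. They report only what shows in the picture. A call takes as long as a camera call. They do not tell look-alikes from the thing itself.
- cut_out(query, camera): "pixels" (420x560 bool, what is visible of it) and "rect" ([centre column, centre row, width, height] in pixels, round what is visible of it).
- landmark_of(query, camera): "point" ([column, row] in pixels: a listed point, or the origin of a listed thing).
The state is a dict: "time_s": time; "q": joint angles; "dq": joint speeds; "joint_torque": joint torques, N m; "eef_pos": TCP position; "tcp_rot": TCP orientation; "ft_force": force on the tool from outside, world axes, zero at the start; "torque": the same for the moment, N m; "opening": finger opening in mm; "finger_force": force on a finger pad.
Only numpy, scipy, OpenCV 4.12 (cv2) and the standard library are available. Lean on these libraries where they do the work, as an engineer would, in place of code of your own. Each camera call takes 0.05 s, during which the arm holds its last target. There are 200 camera calls.

## Working session

There is one attempt and no reset: what is moved stays moved. The work goes in short steps, Python scripts to look and compute and a tool call to move; the robot and the scene stay as the last step left them, time stands still between calls to the robot, and variables do not carry over. Pictures are saved under pics/ and viewed, at most 10 in all, crops included, and the job is handed in when it is done.

Besides the shell and the picture viewer there is one more tool, called after "Call:" as name(argument=value, ...) on one line, values as JSON. apply_moves: Moves the arm, as the interface text tells. Scaled input: -1 to 1 covers 5 cm each way for a shift and pi/2 rad each way for a turn. Its arguments: {"type":"object","properties":{"dr":{"type":"array"},"dp":{"type":"array"},"claw":{"type":"array"}},"required":["dr","dp","claw"]}

```bash
mkdir -p pics; cat > h.py <<'E'
import numpy as np, cv2
from workcell import *
def K(f):
    F=f["frame"].shape[0]/2/np.tan(np.radians(f["vfov"])/2)
    return np.array([[F,0,f["cx"]],[0,F,f["cy"]],[0,0,1]])
def ray(f,px):
    u=cv2.undistortPoints(np.array([[px]],float),K(f),np.array(f["dist"],float))[0,0]
    T=np.array(f["T"]); d=T[:3,:3]@np.array([u[0],u[1],1]); return T[:3,3],d
def atz(f,px,z):
    o,d=ray(f,px); return o+d*(z-o[2])/d[2]
def proj(f,P):
    Ti=np.linalg.inv(np.array(f["T"])); r=cv2.Rodrigues(Ti[:3,:3])[0]
    return cv2.projectPoints(np.array(P,float).reshape(-1,1,3),r,Ti[:3,3],K(f),np.array(f["dist"],float))[0][:,0]
E
python3 - <<'E'
from h import *
s=observe(); print(s, finger_overhang)
for c in("scene","top"):
    f=grab_frame(c); cv2.imwrite(f"pics/{c}0.png",f["frame"]); print(c,f["vfov"],np.round(f["T"],3).tolist())
    for n in["coin_case","chest","drawer_floor","drawer_front","rack","key","keyway","money_box","bottle","magnifier","weight_big","weight_small","coin_tube"]:
        for l in landmark_of(n,c)[:4]: print(n,np.round(l["point"]),round(l["conf"],2),np.round(atz(f,l["point"],{"drawer_floor":12,"drawer_front":40,"key":45.5,"keyway":89}.get(n,0))[:2]))
E
```

```text
{'time_s': 0.0, 'q': array([-1.26539680e+00,  1.31133686e-01,  1.48928980e+00, -1.39315606e-05,
        1.52297386e+00, -8.54321319e-02]), 'dq': array([ 6.98824606e-05,  1.03533682e-03, -1.36329330e-03,  1.77822405e-03,
       -1.80641838e-03,  1.92031847e-03]), 'joint_torque': array([ 1.43116587e-03, -5.69403899e+01, -5.00546980e+01, -1.14262305e-04,
        1.47597090e-02, -1.10621340e-05]), 'eef_pos': array([ 228.41333702, -554.25071256,  238.25504104]), 'tcp_rot': array([-3.08004039e+00, -6.09670104e-01,  3.32689396e-04]), 'ft_force': array([ 0.16145512, -0.06590197, -0.52378594]), 'torque': array([-0.03889151, -0.00169773, -0.00538663]), 'finger_force': 0.0, 'opening': 85.4845342796051} 8.0
scene 46.835284052309106 [[-0.454, 0.485, -0.747, 1590.233], [0.891, 0.24, -0.386, 545.998], [-0.008, -0.841, -0.541, 838.069], [0.0, 0.0, 0.0, 1.0]]
coin_case [406. 243.] 0.75 [468. 349.]
coin_case [409. 228.] 0.61 [391. 340.]
coin_case [363. 232.] 0.61 [471. 223.]
chest [240. 240.] 0.63 [665. -80.]
chest [167. 229.] 0.47 [ 716. -305.]
drawer_floor [266. 216.] 0.94 [539. -63.]
drawer_floor [
[... 771 characters left out ...]
ase [155. 243.] 0.72 [470. 340.]
coin_case [151. 273.] 0.61 [389. 346.]
chest [310. 174.] 0.92 [671. -84.]
drawer_floor [298. 226.] 0.9 [519. -51.]
drawer_floor [381. 204.] 0.17 [ 586. -280.]
drawer_front [310. 252.] 0.9 [448. -79.]
rack [345. 171.] 0.64 [ 679. -184.]
key [416. 249.] 0.47 [ 457. -362.]
keyway [345. 173.] 0.59 [ 653. -169.]
keyway [381. 205.] 0.43 [ 569. -262.]
money_box [192. 158.] 0.86 [709. 247.]
bottle [385. 157.] 0.76 [ 722. -299.]
magnifier [432. 192.] 0.95 [ 622. -429.]
magnifier [384. 158.] 0.17 [ 719. -294.]
weight_big [148. 203.] 0.6 [579. 363.]
weight_big [105. 225.] 0.24 [517. 478.]
weight_small [380. 205.] 0.42 [ 585. -279.]
coin_tube [105. 225.] 0.78 [517. 476.]
```

```bash
python3 - <<'E'
import cv2
a=cv2.imread("pics/top0.png")
cv2.imwrite("pics/topcrop.png",cv2.resize(a[120:320,80:480],(800,400),interpolation=cv2.INTER_CUBIC))
a=cv2.imread("pics/scene0.png")
cv2.imwrite("pics/scenecrop.png",cv2.resize(a[140:310,130:480],(800,389),interpolation=cv2.INTER_CUBIC))
E
```

```text
(no output)
```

View pics/topcrop.png

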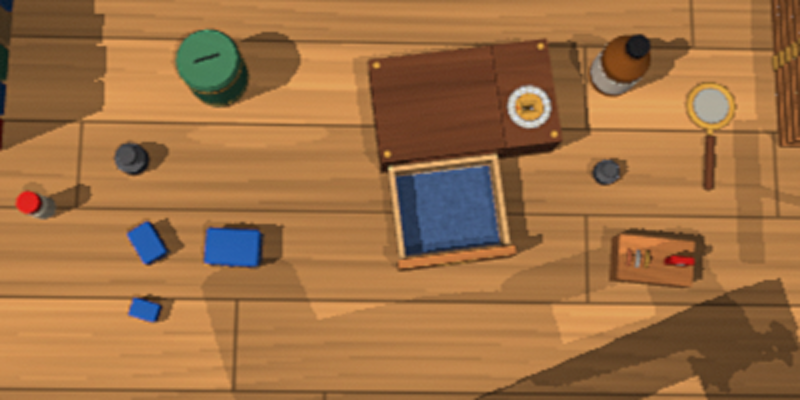

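View pics/scenecrop.png

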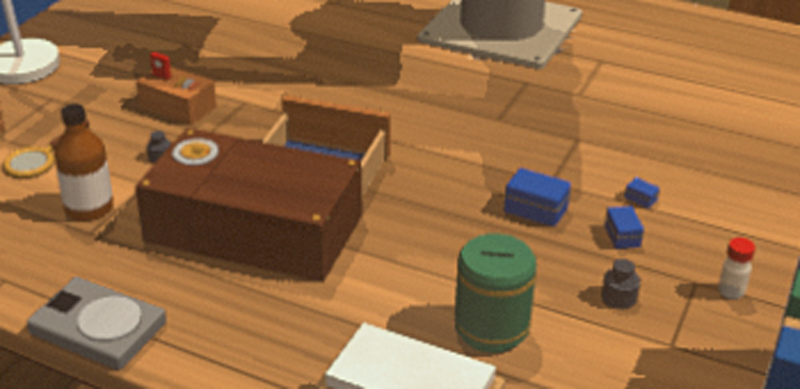

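The pictures show the blue look-alikes in the top frame: the large box at (197,243), the middle one at (153,241) and the small one at (153,274). By the description I want the middle one, near world (470,340). The drawer is at (303,228), the lock at (345,173) and the rack at (409,249), with the red key at (420,250). Next I'll fit poses by silhouette and check the choice in a close crop.

```bash
cat >> h.py <<'E'
from scipy.optimize import minimize
def box(x0,x1,y0,y1,z0,z1): return np.array([[x,y,z] for x in(x0,x1) for y in(y0,y1) for z in(z0,z1)],float)
def place(P,p):
    c,s=np.cos(p[2]),np.sin(p[2]); return np.c_[P[:,0]*c-P[:,1]*s+p[0],P[:,0]*s+P[:,1]*c+p[1],P[:,2]]
S=4
def sil(f,boxes):
    m=np.zeros((420*S,560*S),np.uint8)
    for B in boxes: cv2.fillConvexPoly(m,cv2.convexHull(np.round((proj(f,B)+.5)*S*16).astype(np.int32)),1,shift=4)
    return cv2.resize(m.astype(np.float32),(560,420),interpolation=cv2.INTER_AREA)
def fit(obs,boxes,p0,step):
    "obs: list of (frame, mask); boxes(p) -> list of world vertex arrays"
    def cost(p):
        r=0
        for f,m in obs:
            s=sil(f,boxes(p)); r+=1-np.minimum(s,m).sum()/np.maximum(s,m).sum()
        return r/len(obs)
    p0=np.array(p0,float); best=None
    for k in range(2):
        sx=np.vstack([p0]+[p0+np.eye(len(p0))[i]*step[i] for i in range(len(p0))])
        r=minimize(cost,p0,method="Nelder-Mead",options=dict(initial_simplex=sx,maxfev=250)); p0=r.x; step=np.array(step)/-2
    return r.x,r.fun
def blob(m,px):
    n,l=cv2.connectedComponents(m.astype(np.uint8)); k=l[int(px[1]),int(px[0])]; return l==k if k else m*0
E
python3 - <<'E'
from h import *
F={c:grab_frame(c) for c in("top","scene")}
hsv={c:cv2.cvtColor(F[c]["frame"],cv2.COLOR_BGR2HSV) for c in F}
def near(c,f,q,pt):
    L=cut_out(q,c); L=[l for l in L if np.hypot(l["rect"][0]-pt[0],l["rect"][1]-pt[1])<25]; 
    print(q,c,[(np.round(l["rect"]).tolist(),round(l["conf"],2),int(l["pixels"].sum())) for l in L]); return L[0]["pixels"].astype(np.float32) if L else None
def both(q,w,z):
    o=[]
    for c in F:
        m=near(c,F[c],q,proj(F[c],[[*w,z]])[0])
        if m is not None:o.append((F[c],m))
    return o
# blue candidates by size
for nm,w in(("big",(474,220)),("mid",(470,340)),("small",(390,345))):
    ob=both("coin_case",w,15)
    r=min((fit(ob,lambda p:[place(box(-25,25,-17,17,0,30)*p[3],p)],(*w,y,1),(8,8,.3,.1)) for y in(0,.8,1.6,2.4)),key=lambda t:t[1]); print(nm,np.round(r[0],3),r[1])
    if nm=="mid": ob_m=ob; mid=r[0]
r=fit(ob_m,lambda p:[place(box(-25,25,-17,17,0,30),p)],mid[:3],(4,4,.1)); print("mid",np.round(r[0],3),r[1])
for i in(0,1):
    q=fit(ob_m[i:i+1],lambda p:[place(box(-25,25,-17,17,0,30),p)],mid[:3],(4,4,.1)) if i<len(ob_m) else 0; print(i,q)
ob=both("rack",(440,-345),22); print("rack",fit(ob,lambda p:[place(box(-30,30,-50,50,0,45),p)],(450,-345,0),(8,8,.2)))
for i in range(len(ob)): print("rack",i,fit(ob[i:i+1],lambda p:[place(box(-30,30,-50,50,0,45),p)],(450,-345,0),(8,8,.2)))
# brass corner dots / lock face
for c in F:
    f=F[c]
    for q in("keyway","chest"):
        for l in cut_out(q,c)[:2]: print(c,q,np.round(l["rect"],1),round(l["conf"],2), int(l["pixels"].sum()))
# red key
for c in F:
    H=hsv[c]; m=((H[...,0]<6)|(H[...,0]>174))&(H[...,1]>180)&(H[...,2]>90)
    g=proj(F[c],[[450,-370,63]])[0]; yy,xx=np.nonzero(m); k=np.hypot(xx-g[0],yy-g[1])<25
    print(c,"red",k.sum(),xx[k].min() if k.any() else 0,xx[k].max(),yy[k].min(),yy[k].max())
    mm=m*0; mm[yy[k],xx[k]]=1; F[c]["red"]=mm.astype(np.float32)
o=[(F[c],F[c]["red"]) for c in F]
B=lambda p:[place(box(-5,5,-15,15,45.5,81.5),p)]
print("key",fit(o,B,(450,-370,0),(6,6,.2)),fit(o[:1],B,(450,-370,0),(6,6,.2)),fit(o[1:],B,(450,-370,0),(6,6,.2)))
f=F["top"]["frame"]; g=F["scene"]["frame"]
cv2.imwrite("pics/close.png",np.hstack([cv2.resize(f[225:285,125:225],(400,240),interpolation=cv2.INTER_CUBIC),cv2.resize(f[150:210,320:420],(400,240),interpolation=cv2.INTER_CUBIC)]))
E
```

```text
coin_case top [([196.0, 242.0, 23.0, 22.0], 0.93, 530)]
coin_case scene [([364.0, 225.0, 25.0, 27.0], 0.62, 538)]
big [467.733 224.117   1.523   1.377] 0.06863561272621155
coin_case top [([152.0, 241.0, 19.0, 24.0], 0.52, 291)]
coin_case scene [([404.0, 238.0, 18.0, 20.0], 0.5, 264)]
mid [471.989 340.245   0.576   0.968] 0.08662953972816467
coin_case top [([154.0, 273.0, 23.0, 12.0], 0.56, 161)]
coin_case scene [([404.0, 238.0, 18.0, 20.0], 0.5, 264)]
small [384.743 341.179   1.26    0.736] 0.5475927591323853
mid [472.738 340.261   0.558] 0.09555923938751221
0 (array([472.94606586, 341.06679962,   0.57325628]), np.float64(0.07080721855163574))
1 (array([470.38628173, 338.62990667,   0.54739714]), np.float64(0.0900195837020874))
rack top [([403.0, 250.0, 43.0, 25.0], 0.92, 892)]
rack scene [([206.0, 182.0, 34.0, 26.0], 0.61, 595)]
rack (array([ 4.56882568e+02, -3.38770006e+02, -1.01765803e-01]), np.float64(0.11544039845466614))
rack 0 (array([ 4.56600516e+02, -3.38795329e+02, -9.02161372e-02]), np.float64(0.11220216751098633))
rack 1 (array([ 4.57606248e+02, -3.38707576e+02, -1.25863252e-01]), np.float64(0.1159827709197998))
top keyway [343.8 175.3  15.5  16.5] 0.68 164
top chest [312.  195.8  97.7 116.9] 0.76 7971
scene keyway [215.2 206.7  12.4   6. ] 0.43 84
scene chest [244.2 221.1 114.2  79.3] 0.88 5900
top red 53 412 426 248 252
scene red 56 196 203 163 173
key (array([ 4.54947731e+02, -3.64896293e+02,  1.58129214e-02]), np.float64(0.37720683217048645)) (array([ 4.55124402e+02, -3.64646388e+02,  5.06466432e-02]), np.float64(0.2946127653121948)) (array([ 4.53781850e+02, -3.64606003e+02, -3.32576289e-01]), np.float64(0.36618703603744507))
```

View pics/close.png

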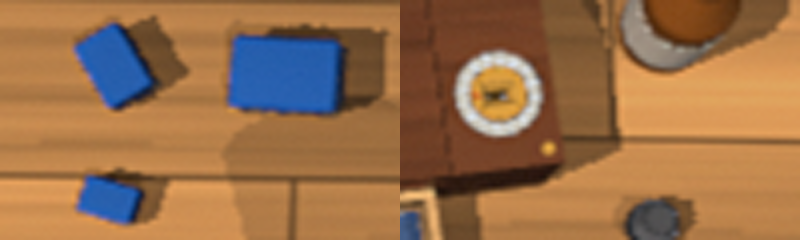

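The crop shows the middle blue box at top px (153,241). Its fitted scale is 0.97 of the listed size (the big one is 1.38), so it is confirmed. The lock ring is centred near (344.5,173.5). Next I'll fit the chest and drawer and plan the first grasp.

```bash
python3 - <<'E'
from h import *
F={c:grab_frame(c) for c in("top","scene")}
ob=[]
for c in F:
    l=cut_out("chest",c)[0]; ob.append((F[c],l["pixels"].astype(np.float32)))
def B(p):
    o=p[3]; y=p[4]
    return [place(b,p) for b in(box(-70,70,-120,120,0,85),box(-80-o,-70-o,y-77,y+77,7,73),box(-70-o,-70,y-73,y+73,7,51))]
for o in(ob,ob[:1],ob[1:]): print(fit(o,B,(666,-85,.1,125,35),(8,8,.1,8,5)))
p,_=fit(ob,B,(666,-85,.1,125,35),(8,8,.1,8,5))
print("keyway from chest",place(np.array([[-20,-82.5,89]]),p))
for c in F:
    f=F[c]; 
    # ring (white/brass) centre
    L=landmark_of("keyway",c); print(c,[(np.round(atz(f,l["point"],89)),l["conf"]) for l in L[:2]])
    H=cv2.cvtColor(f["frame"],cv2.COLOR_BGR2HSV); g=proj(f,[[653,-169,89]])[0]
    m=((H[...,1]<70)&(H[...,2]>150))|((H[...,0]>14)&(H[...,0]<32)&(H[...,1]>110)&(H[...,2]>160))
    yy,xx=np.nonzero(m); k=np.hypot(xx-g[0],yy-g[1])<15; (e)=cv2.fitEllipse(cv2.convexHull(np.c_[xx[k],yy[k]].astype(np.int32)))
    print("ring",e,atz(f,e[0],88))
    v=f["frame"].copy()
    for b in B(p): cv2.polylines(v,[cv2.convexHull(np.round(proj(f,b)).astype(np.int32))],True,(0,255,255),1)
    F[c]["v"]=v
cv2.imwrite("pics/ov.png",np.hstack([cv2.resize(F["top"]["v"][130:270,240:380],(400,400)),cv2.resize(F["scene"]["v"][160:300,170:310],(400,400))]))
E
```

```text
(array([ 6.60442480e+02, -8.05404156e+01,  1.38824669e-01,  1.26333613e+02,
        3.72160987e+01]), np.float64(0.022457420825958252))
(array([ 6.60816311e+02, -8.03278641e+01,  1.39700034e-01,  1.27260895e+02,
        3.73488278e+01]), np.float64(0.01305842399597168))
(array([ 6.59433719e+02, -8.14534569e+01,  1.40391115e-01,  1.20628567e+02,
        3.84419494e+01]), np.float64(0.026124238967895508))
keyway from chest [[ 652.05117658 -165.01429333   89.        ]]
top [(array([ 661., -163.,   89.]), 0.46)]
ring ((344.03662109375, 173.0408935546875), (20.58162498474121, 21.347890853881836), 119.24262237548828) [ 652.42568202 -165.70362391   88.        ]
scene [(array([ 646., -165.,   89.]), 0.55)]
ring ((214.09112548828125, 201.3662567138672), (19.145362854003906, 25.06125831604004), 95.7140121459961) [ 636.56682452 -179.7206342    88.        ]
```

View pics/ov.png

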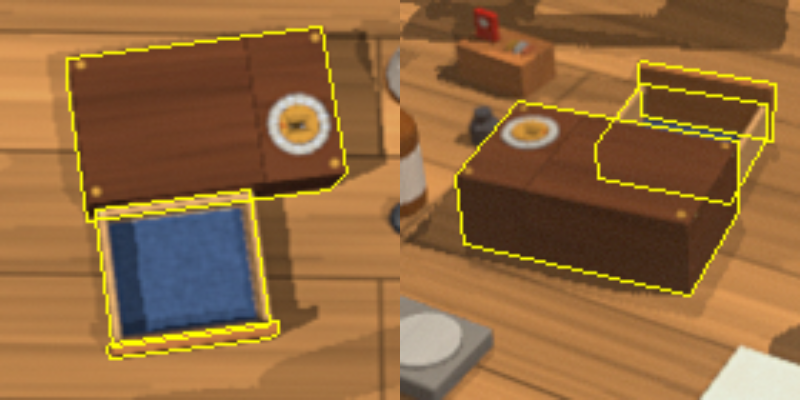

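The overlay matches: the yellow outlines sit on the chest (yaw 0.139) and on the drawer, which is about 126 mm out. The keyway is near (652,-165). Time to move.

```bash
cat >> h.py <<'E'
from scipy.spatial.transform import Rotation as Ro
def plan(s,t,yaw,n,half=True):
    "constant rows (tool frame, scaled) from state/pose s=(pos,R) to t; yaw = world angle of tool y"
    p,R=s; a=np.arctan2(R[1,1],R[0,1]); d=(yaw-a+np.pi)%(2*np.pi)-np.pi
    if half: d=(d+np.pi/2)%np.pi-np.pi/2
    dR=Ro.from_euler("z",-d/n).as_matrix(); A=np.zeros((3,3)); X=R.copy()
    for _ in range(n): A+=X; X=X@dR
    dp=np.linalg.solve(A,np.array(t,float)-p)
    print("n",n,"dp",np.round(dp/50,4).tolist(),"dr_z",round(-d/n/(np.pi/2),4),"len",round(float(np.linalg.norm(dp)),1))
    return np.array(t,float),X
def cur():
    s=observe(); return s["eef_pos"],Ro.from_rotvec(s["tcp_rot"]).as_matrix()
def show():
    s=observe(); p,R=s["eef_pos"],Ro.from_rotvec(s["tcp_rot"]).as_matrix()
    print("t",round(s["time_s"],2),"pos",np.round(p,1),"yaw",round(float(np.arctan2(R[1,1],R[0,1])),3),"z",np.round(R[:,2],3),"F",np.round(s["ft_force"],1),"T",np.round(s["torque"],2),"op",round(s["opening"],1),"ff",round(s["finger_force"],1),"q6",round(s["q"][5],2))
E
python3 - <<'E'
from h import *
show(); s=cur()
s=plan(s,(470,-130,180),-1.0,12); s=plan(s,(472,340,90),-1.01,12); s=plan(s,(472,340,25),-1.01,3)
E
```

```text
t 2.4 pos [ 228.6 -554.8  239.3] yaw -1.18 z [-0.  0. -1.] F [ 0.1 -0.  -0.1] T [-0.03  0.04 -0.04] op 85.4 ff 0.0 q6 -0.09
n 12 dp [0.6817, -0.4473, 0.0988] dr_z -0.0095 len 41.1
n 12 dp [0.423, -0.6593, 0.15] dr_z 0.0005 len 39.9
n 3 dp [-0.0, 0.0, 0.4333] dr_z -0.0 len 21.7
```

Call:
apply_moves(dr=[[0,0,-0.0095],[0,0,-0.0095],[0,0,-0.0095],[0,0,-0.0095],[0,0,-0.0095],[0,0,-0.0095],[0,0,-0.0095],[0,0,-0.0095],[0,0,-0.0095],[0,0,-0.0095],[0,0,-0.0095],[0,0,-0.0095]], dp=[[0.68,-0.447,0.099],[0.68,-0.447,0.099],[0.68,-0.447,0.099],[0.68,-0.447,0.099],[0.68,-0.447,0.099],[0.68,-0.447,0.099],[0.68,-0.447,0.099],[0.68,-0.447,0.099],[0.68,-0.447,0.099],[0.68,-0.447,0.099],[0.68,-0.447,0.099],[0.68,-0.447,0.099]], claw=[70,70,70,70,70,70,70,70,70,70,70,70])

```text
time_s: 3.4
eef_pos: [470.0, -128.9, 180.0]
tcp_rot: [3.014, 0.884, 0.001]
ft_force: [1.4, 0.6, 0.6]
opening: 59.8
finger_force: 0.0
```

Call:
apply_moves(dr=[[0,0,0],[0,0,0],[0,0,0],[0,0,0],[0,0,0],[0,0,0],[0,0,0],[0,0,0],[0,0,0],[0,0,0],[0,0,0],[0,0,0]], dp=[[0.42,-0.66,0.15],[0.42,-0.66,0.15],[0.42,-0.66,0.15],[0.42,-0.66,0.15],[0.42,-0.66,0.15],[0.42,-0.66,0.15],[0.42,-0.66,0.15],[0.42,-0.66,0.15],[0.42,-0.66,0.15],[0.42,-0.66,0.15],[0.42,-0.66,0.1],[0.42,-0.66,0.1]], claw=[70,70,70,70,70,70,70,70,70,70,70,70])

```text
time_s: 4.4
eef_pos: [467.4, 340.7, 94.5]
tcp_rot: [3.015, 0.883, 0.0]
ft_force: [0.6, -0.9, -0.1]
opening: 59.9
finger_force: 0.0
```

```bash
python3 - <<'E'
from h import *
show(); f=grab_frame("scene"); show()
plan(cur(),(472,340,25),-1.01,4)
cv2.imwrite("pics/c1.png",cv2.resize(f["frame"][160:290,320:500],(720,520),interpolation=cv2.INTER_CUBIC))
E
```

```text
t 4.4 pos [467.4 340.7  94.5] yaw -1.001 z [ 0. -0. -1.] F [ 0.6 -0.9 -0.1] T [-0.03 -0.05 -0.03] op 59.9 ff 0.0 q6 1.54
t 4.45 pos [466.1 346.6  93.5] yaw -0.999 z [-0.001  0.003 -1.   ] F [-5.5  0.   1.4] T [-0.01  0.16 -0.02] op 59.7 ff 0.0 q6 1.55
n 4 dp [0.0067, 0.0447, 0.3422] dr_z 0.0018 len 17.3
```

View pics/c1.png

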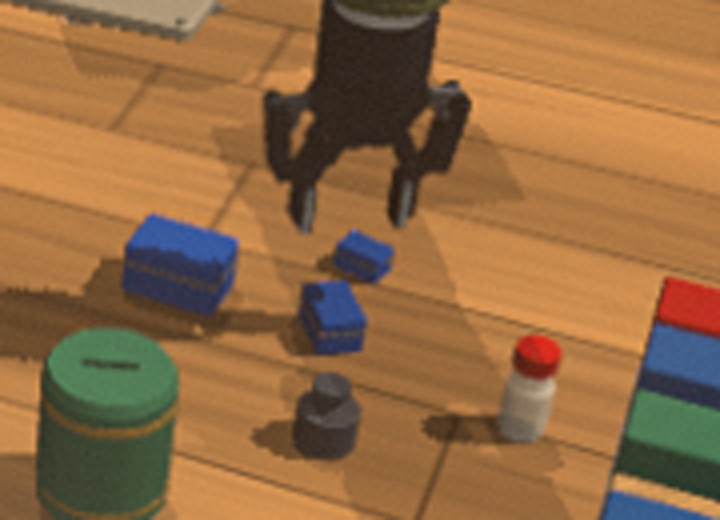

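The gripper is above the middle case, with fingertips at scene px (396,217) and (420,217). The case is at (403,239) and the small look-alike is clear.

Call:
apply_moves(dr=[[0,0,0],[0,0,0],[0,0,0],[0,0,0]], dp=[[0,0,0],[0.03,0,0.4],[0.03,0,0.4],[0,0,0]], claw=[70,70,70,70])

```text
time_s: 4.78
eef_pos: [468.2, 338.1, 51.0]
tcp_rot: [3.013, 0.882, -0.009]
ft_force: [-0.9, -0.5, -1.7]
opening: 59.9
finger_force: 0.0
```

```bash
python3 - <<'E'
from h import *
show(); f=grab_frame("top"); p,R=cur()
plan(cur(),(472,340,25),-1.01,4)
g=grab_frame("scene")
for q in(f,g):
  for z in (3,8,16): print(z,np.round(proj(q,[p+R@[0,33,z],p+R@[0,-33,z]])))
def crop(f,w):
    u,v=proj(f,[w])[0].astype(int); return cv2.resize(f["frame"][v-32:v+33,u-32:u+33],(400,400),interpolation=cv2.INTER_CUBIC),(u-32,v-32)
a,b=crop(f,[470,340,30]),crop(g,[470,340,30]); print(a[1],b[1])
cv2.imwrite("pics/c2.png",np.hstack([a[0],b[0]]))
E
```

```text
t 4.78 pos [468.2 338.1  51. ] yaw -1.001 z [-0.005 -0.003 -1.   ] F [-0.9 -0.5 -1.7] T [-0.05 -0.01 -0.  ] op 59.9 ff 0.0 q6 1.54
n 4 dp [0.0188, 0.0018, 0.1387] dr_z 0.0013 len 7.0
3 [[162. 235.]
 [140. 248.]]
8 [[162. 235.]
 [140. 249.]]
16 [[163. 236.]
 [141. 249.]]
3 [[393. 229.]
 [415. 227.]]
8 [[392. 230.]
 [415. 229.]]
16 [[392. 233.]
 [415. 231.]]
(np.int64(120), np.int64(209)) (np.int64(371), np.int64(202))
```

View pics/c2.png

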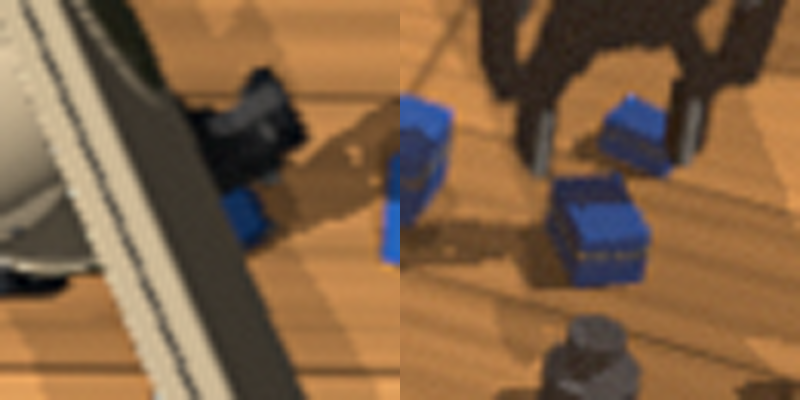

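The scene view puts the fingertips at (393,230) and (417,228), as predicted, straddling the case at (401,238). Descend and grip.

Call:
apply_moves(dr=[[0,0,0],[0,0,0],[0,0,0],[0,0,0],[0,0,0],[0,0,0],[0,0,0],[0,0,0],[0,0,0],[0,0,0]], dp=[[0.04,0,0.2],[0.04,0,0.2],[0,0,0.16],[0,0,0],[0,0,0],[0,0,0],[0,0,0],[0,0,0],[0,0,-0.4],[0,0,-0.6]], claw=[70,70,70,70,20,20,20,20,20,20])

```text
time_s: 5.72
eef_pos: [471.0, 340.8, 73.7]
tcp_rot: [3.013, 0.883, -0.011]
ft_force: [0.6, 0.3, -1.4]
opening: 32.5
finger_force: 59.8
```

```bash
python3 - <<'E'
from h import *
show(); s=cur()
a=plan(s,(472,338,110),-1.01,2)
a=plan(a,(505,-55,135),0.139-np.pi/2,12); plan(a,(505,-55,45),0.139-np.pi/2,4)
E
```

```text
t 5.72 pos [471.  340.8  73.7] yaw -1.001 z [-0.006 -0.004 -1.   ] F [ 0.6  0.3 -1.4] T [ 0.01 -0.05 -0.  ] op 32.5 ff 59.8 q6 1.54
n 2 dp [-0.0088, 0.0289, -0.3632] dr_z 0.0029 len 18.2
n 12 dp [-0.1856, 0.6358, -0.0395] dr_z 0.0224 len 33.2
n 4 dp [0.0031, -0.0013, 0.45] dr_z 0.0 len 22.5
```

Call:
apply_moves(dr=[[0,0,0],[0,0,0.025],[0,0,0.025],[0,0,0.025],[0,0,0.025],[0,0,0.025],[0,0,0.025],[0,0,0.025],[0,0,0.025],[0,0,0.025],[0,0,0.025],[0,0,0]], dp=[[-0.02,0.06,-0.7],[-0.186,0.63,-0.14],[-0.186,0.63,-0.1],[-0.186,0.63,-0.04],[-0.186,0.63,0],[-0.186,0.63,0],[-0.186,0.63,0],[-0.186,0.63,0],[-0.186,0.63,0],[-0.186,0.63,0],[-0.186,0.63,0],[-0.186,0.63,0]], claw=[20,20,20,20,20,20,20,20,20,20,20,20])

```text
time_s: 6.72
eef_pos: [505.4, -19.3, 126.2]
tcp_rot: [3.129, 0.274, 0.001]
ft_force: [0.6, 1.0, -1.1]
opening: 32.1
finger_force: 59.9
```

```bash
python3 - <<'E'
from h import *
show(); s=cur()
a=plan(s,(508,-64.5,110),0.139-np.pi/2,4); plan(a,(508,-64.5,36.5),0.139-np.pi/2,5)
E
```

```text
t 6.72 pos [505.4 -19.3 126.2] yaw -1.396 z [ 0.001 -0.    -1.   ] F [ 0.6  1.  -1.1] T [-0.08 -0.    0.  ] op 32.1 ff 59.9 q6 1.26
n 4 dp [-0.0233, 0.2249, 0.0811] dr_z 0.0057 len 12.0
n 5 dp [-0.0002, -0.0001, 0.294] dr_z 0.0 len 14.7
```

Call:
apply_moves(dr=[[0,0,0.0057],[0,0,0.0057],[0,0,0.0057],[0,0,0.0057],[0,0,0]], dp=[[-0.023,0.225,0.08],[-0.023,0.225,0.08],[-0.023,0.225,0.08],[-0.023,0.225,0.08],[0,0,0]], claw=[20,20,20,20,20])

```text
time_s: 7.13
eef_pos: [507.9, -64.0, 108.7]
tcp_rot: [3.134, 0.22, -0.002]
ft_force: [-0.4, -0.3, -1.5]
opening: 32.5
finger_force: 59.9
```

```bash
python3 - <<'E'
from h import *
show(); s=cur()
a=plan(s,(508,-64.5,36.5),0.139-np.pi/2,5)
f=grab_frame("top"); g=grab_frame("scene")
u,v=300,225; 
cv2.imwrite("pics/c3.png",np.hstack([cv2.resize(f["frame"][v-40:v+40,u-40:u+40],(400,400)),cv2.resize(g["frame"][150:250,220:320],(400,400))]))
E
```

```text
t 7.13 pos [507.9 -64.  108.7] yaw -1.43 z [-0.002 -0.    -1.   ] F [-0.4 -0.3 -1.5] T [ 0.01 -0.03 -0.01] op 32.5 ff 59.9 q6 1.21
n 5 dp [0.0007, 0.0021, 0.2886] dr_z 0.0002 len 14.4
```

View pics/c3.png

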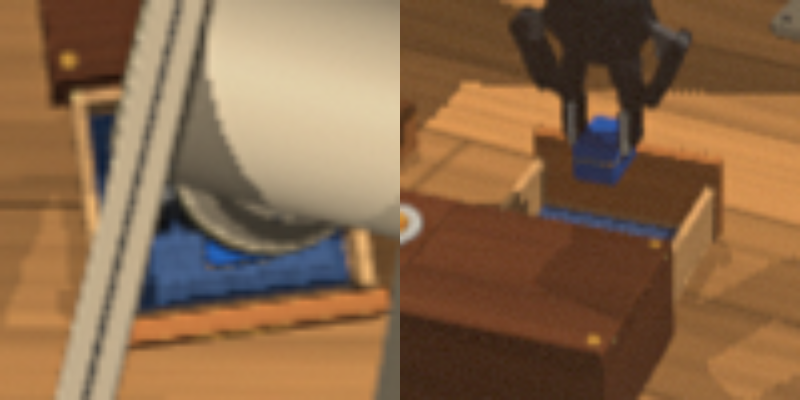

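The case hangs over the drawer, between the front panel and the chest face (scene px about (270,188)). Lower it and release.

Call:
apply_moves(dr=[[0,0,0],[0,0,0],[0,0,0],[0,0,0],[0,0,0],[0,0,0],[0,0,0],[0,0,0],[0,0,0],[0,0,0],[0,0,0],[0,0,0]], dp=[[0,0,0.4],[0,0,0.4],[0,0,0.32],[0,0,0.2],[0,0,0.12],[0,0,0],[0,0,0],[0,0,0],[0,0,0],[0,0,0],[0,0,-0.6],[0,0,-0.6]], claw=[20,20,20,20,20,20,65,65,65,65,65,65])

```text
time_s: 8.23
eef_pos: [505.9, -62.4, 96.3]
tcp_rot: [-3.132, -0.222, 0.009]
ft_force: [-0.6, -0.1, -0.0]
opening: 55.4
finger_force: 0.0
```

```bash
python3 - <<'E'
from h import *
show(); s=cur()
ch=np.array([660.4,-80.5,.139])
P=lambda x,y,z:place(np.array([[x,y,z]],float),ch)[0]
pre=P(-80-126-60,37,125); touch=P(-80-126-35,37,40); print(pre,touch)
a=plan(s,(s[0][0]-5,s[0][1],125),0.139-np.pi/2,1); a=plan(a,pre,0.139-np.pi/2,4); a=plan(a,(pre[0],pre[1],35),0.139-np.pi/2,3)
E
```

```text
t 8.23 pos [505.9 -62.4  96.3] yaw -1.43 z [-0.006  0.001 -1.   ] F [-0.6 -0.1 -0. ] T [ 0.03  0.   -0.04] op 55.4 ff 0.0 q6 1.21
[391.83910357 -80.71191589 125.        ] [416.59797967 -77.24809516  40.        ]
n 1 dp [-0.1021, -0.0153, -0.5742] dr_z 0.0014 len 29.2
n 4 dp [-0.5527, 0.015, 0.0029] dr_z 0.0 len 27.6
n 3 dp [0.0032, 0.0012, 0.6] dr_z 0.0 len 30.0
```

Call:
apply_moves(dr=[[0,0,0],[0,0,0],[0,0,0],[0,0,0],[0,0,0],[0,0,0],[0,0,0],[0,0,0],[0,0,0],[0,0,0]], dp=[[-0.1,0,-0.57],[-0.55,0.015,0],[-0.55,0.015,0],[-0.55,0.015,0],[-0.55,0.015,0],[0,0,0.6],[0,0,0.6],[0,0,0.4],[0.1,0,0],[0.2,0,0]], claw=[40,40,40,40,40,40,40,40,40,40])

```text
time_s: 9.07
eef_pos: [408.1, -79.6, 45.4]
tcp_rot: [-3.132, -0.221, 0.006]
ft_force: [0.1, 0.4, 0.0]
opening: 34.5
finger_force: 0.0
```

```bash
python3 - <<'E'
from h import *
show(); s=cur()
ch=np.array([660.4,-80.5,.139]); c,n=np.cos(.139),np.sin(.139)
d=s[0][:2]-ch[:2]; print("chest frame",d[0]*c+d[1]*n,-d[0]*n+d[1]*c)
f=grab_frame("top"); 
for l in cut_out("coin_case","top"): print(np.round(l["rect"]),round(l["conf"],2))
cv2.imwrite("pics/c4.png",cv2.resize(f["frame"][190:270,250:350],(600,480),interpolation=cv2.INTER_CUBIC))
E
```

```text
t 9.07 pos [408.1 -79.6  45.4] yaw -1.43 z [-0.004  0.001 -1.   ] F [0.1 0.4 0. ] T [-0.   -0.03 -0.03] op 34.5 ff 0.0 q6 1.11
chest frame -249.79012239232773 35.863164236373926
[197. 242.  30.  20.] 0.79
[145. 201.  15.  14.] 0.74
```

View pics/c4.png

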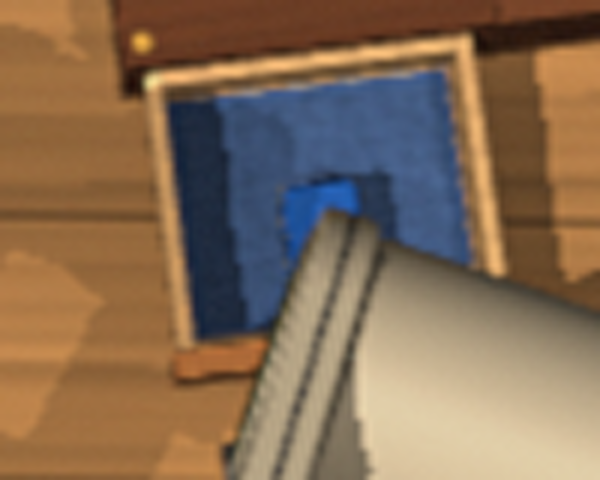

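The case stands upright in the drawer (top px about (303,224)), and the fingers are in front of the panel. Push it shut.

Call:
apply_moves(dr=[[0,0,0],[0,0,0],[0,0,0],[0,0,0],[0,0,0],[0,0,0],[0,0,0],[0,0,0],[0,0,0],[0,0,0],[0,0,0],[0,0,0]], dp=[[0.3,0,0],[0.25,0,0],[0.1,0,0],[0.15,0,0],[0.2,0,0],[0.25,0,0],[0.25,0,0],[0.25,0,0],[0.25,0,0],[0.25,0,0],[0.25,0,0],[0.25,0,0]], claw=[40,40,40,40,40,40,40,40,40,40,40,40])

```text
time_s: 10.17
eef_pos: [546.0, -60.9, 46.6]
tcp_rot: [3.133, 0.222, -0.002]
ft_force: [-1.6, -2.5, 1.4]
opening: 34.0
finger_force: 1.1
```

Call:
apply_moves(dr=[[0,0,0],[0,0,0],[0,0,0],[0,0,0]], dp=[[0.15,0,0],[0.1,0,0],[0.06,0,0],[0,0,0]], claw=[40,40,40,40])

```text
time_s: 10.5
eef_pos: [561.5, -58.4, 46.5]
tcp_rot: [-3.134, -0.222, -0.0]
ft_force: [-0.5, 0.7, -0.9]
opening: 33.9
finger_force: 0.0
```

```bash
cat >> h.py <<'E'
def chestxy(p,ch=(660.4,-80.5,.139)):
    c,n=np.cos(ch[2]),np.sin(ch[2]); d=np.array(p[:2])-ch[:2]; return np.round([d[0]*c+d[1]*n,-d[0]*n+d[1]*c],1)
E
python3 - <<'E'
from h import *
show(); print(chestxy(cur()[0]))
E
```

```text
t 10.5 pos [561.5 -58.4  46.5] yaw -1.429 z [ 0.  0. -1.] F [-0.5  0.7 -0.9] T [ 0.03  0.02 -0.02] op 33.9 ff 0.0 q6 1.23
[-94.9  35.6]
```

Near the end now. I'll go in small steps and watch the force.

Call:
apply_moves(dr=[[0,0,0],[0,0,0],[0,0,0],[0,0,0]], dp=[[0.04,0,0],[0.04,0,0],[0.02,0,0],[0,0,0]], claw=[40,40,40,40])

```text
time_s: 10.83
eef_pos: [563.9, -58.0, 46.1]
tcp_rot: [-3.134, -0.221, 0.008]
ft_force: [-13.3, -1.7, 9.2]
opening: 33.9
finger_force: 6.3
```

Call:
apply_moves(dr=[[0,0,0],[0,0,0],[0,0,0]], dp=[[0.03,0,0],[0.03,0,0],[0,0,0]], claw=[40,40,40])

```text
time_s: 11.08
eef_pos: [563.9, -58.0, 46.1]
tcp_rot: [-3.133, -0.221, 0.018]
ft_force: [-30.9, -2.9, 24.3]
opening: 34.2
finger_force: 15.5
```

Call:
apply_moves(dr=[[0,0,0],[0,0,0],[0,0,0]], dp=[[0.03,0,0],[0.03,0,0],[0,0,0]], claw=[40,40,40])

```text
time_s: 11.33
eef_pos: [563.9, -58.0, 46.1]
tcp_rot: [-3.133, -0.221, 0.028]
ft_force: [-49.0, -4.6, 38.7]
opening: 34.6
finger_force: 24.7
```

The drawer is hard against its stop: no further motion at 49 N. Back off and go to the key.

Call:
apply_moves(dr=[[0,0,0],[0,0,0],[0,0,0],[0,0,0],[0,0,0],[0,0,0]], dp=[[-0.1,0,0],[-0.3,0,0],[-0.5,0,0],[-0.4,0,-0.6],[-0.1,0,-0.7],[0,0,-0.7]], claw=[40,40,40,40,40,40])

```text
time_s: 11.83
eef_pos: [499.9, -66.6, 146.1]
tcp_rot: [-3.133, -0.221, 0.006]
ft_force: [1.0, -1.0, 0.1]
opening: 34.7
finger_force: 0.0
```

```bash
python3 - <<'E'
from h import *
show(); s=cur()
a=plan(s,(454.6,-364.3,160),-0.1,12); a=plan(s,(454.6,-364.3,160),-0.1,14)
f=grab_frame("top"); ob=[(f,cut_out("chest","top")[0]["pixels"].astype(np.float32))]
f2=grab_frame("scene"); print([ (np.round(l["rect"]),l["conf"]) for l in cut_out("key","scene")[:2]])
cv2.imwrite("pics/c5.png",np.hstack([cv2.resize(f["frame"][140:240,250:350],(400,400)),cv2.resize(f2["frame"][160:240,170:250],(400,400))]))
E
```

```text
t 11.83 pos [499.9 -66.6 146.1] yaw -1.43 z [-0.004  0.001 -1.   ] F [ 1.  -1.   0.1] T [-0.02 -0.04  0.02] op 34.7 ff 0.0 q6 1.2
n 12 dp [-0.424, 0.3354, -0.0233] dr_z -0.0706 len 27.1
n 14 dp [-0.3658, 0.2846, -0.02] dr_z -0.0605 len 23.2
[(array([199., 170.,   5.,  11.]), 0.39)]
```

View pics/c5.png

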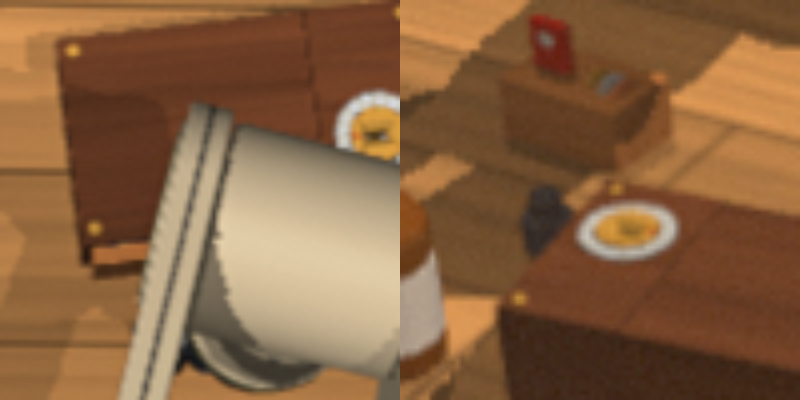

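The drawer is flush (brass dot and front edge at top px about (272,203)), and the key stands in the rack at scene px (200,169). Go above the key.

Call:
apply_moves(dr=[[0,0,-0.07],[0,0,-0.07],[0,0,-0.07],[0,0,-0.07],[0,0,-0.07],[0,0,-0.07],[0,0,-0.07],[0,0,-0.07],[0,0,-0.07],[0,0,-0.07],[0,0,-0.07],[0,0,-0.07]], dp=[[-0.42,0.335,-0.02],[-0.42,0.335,-0.02],[-0.42,0.335,-0.02],[-0.42,0.335,-0.02],[-0.42,0.335,-0.02],[-0.42,0.335,-0.02],[-0.42,0.335,-0.02],[-0.42,0.335,-0.02],[-0.42,0.335,-0.02],[-0.42,0.335,-0.02],[-0.42,0.335,-0.02],[-0.42,0.335,-0.02]], claw=[40,40,40,40,40,40,40,40,40,40,40,40])

```text
time_s: 13.03
eef_pos: [456.6, -363.7, 156.1]
tcp_rot: [-2.333, -2.099, 0.001]
ft_force: [0.8, 0.3, -0.1]
opening: 34.1
finger_force: 0.0
```

```bash
python3 - <<'E'
from h import *
print(finger_overhang); show(); s=cur()
a=plan(s,(454.6,-364.3,110),-0.1,4)
f=grab_frame("scene"); F=f["frame"]; H=cv2.cvtColor(F,cv2.COLOR_BGR2HSV)
m=((H[...,0]<6)|(H[...,0]>174))&(H[...,1]>140)&(H[...,2]>60)
g=proj(f,[[454.6,-364,63]])[0].astype(int); mm=np.zeros_like(m); mm[g[1]-14:g[1]+14,g[0]-12:g[0]+12]=m[g[1]-14:g[1]+14,g[0]-12:g[0]+12]
# fill white dot
mm=cv2.morphologyEx(mm.astype(np.uint8),cv2.MORPH_CLOSE,np.ones((7,7)))
print(mm.sum())
B=lambda p:[place(box(-5,5,-15,15,45.5,81.5),p)]
print("key scene",fit([(f,mm.astype(np.float32))],B,(454.6,-364,-.1),(4,4,.15)))
B2=lambda p:[place(box(-5,5,-15,15,45.5,81.5),(p[0],p[1],-.1))]
print("fixed yaw",fit([(f,mm.astype(np.float32))],B2,(454.6,-364),(4,4)))
cut=lambda q:None
E
```

```text
8.0
t 13.03 pos [ 456.6 -363.7  156.1] yaw -0.105 z [-0.002  0.002 -1.   ] F [ 0.8  0.3 -0.1] T [-0.03  0.01 -0.  ] op 34.1 ff 0.0 q6 -0.66
n 4 dp [-0.0043, -0.0089, 0.2304] dr_z -0.0008 len 11.5
73
key scene (array([ 4.54477345e+02, -3.64477128e+02, -3.78587883e-01]), np.float64(0.16861313581466675))
fixed yaw (array([ 452.77980957, -366.58343506]), np.float64(0.25016075372695923))
```

Call:
apply_moves(dr=[[0,0,0],[0,0,0],[0,0,0],[0,0,0],[0,0,0],[0,0,0],[0,0,0],[0,0,0],[0,0,0],[0,0,0],[0,0,0]], dp=[[-0.02,-0.04,0.5],[0,0,0.5],[0,0,0.4],[0,0,0.2],[0,0,0.1],[0,0,0],[0,0,0],[0,0,0],[0,0,0],[0,0,0],[0,0,0]], claw=[40,40,40,40,40,40,0,0,0,0,0])

```text
time_s: 14.0
eef_pos: [456.0, -364.4, 75.0]
tcp_rot: [2.339, 2.095, -0.0]
ft_force: [-2.8, 0.9, 6.3]
opening: 8.4
finger_force: 61.9
```

```bash
python3 - <<'E'
from h import *
show()
E
```

```text
t 14.0 pos [ 456.  -364.4   75. ] yaw -0.11 z [ 0.001 -0.002 -1.   ] F [-2.8  0.9  6.3] T [0.21 0.56 0.01] op 8.4 ff 61.9 q6 -0.65
```

Call:
apply_moves(dr=[[0,0,0],[0,0,0],[0,0,0],[0,0,0],[0,0,0],[0,0,0],[0,0,0],[0,0,0],[0,0,0]], dp=[[0,0,0],[0,0,0],[0,0,0.08],[0,0,0],[0,0,0],[0,0,0],[0,0,0],[0,0,0],[0,0,0]], claw=[25,25,25,25,0,0,0,0,0])

```text
time_s: 14.75
eef_pos: [455.2, -363.6, 69.2]
tcp_rot: [-2.34, -2.096, 0.0]
ft_force: [-1.0, 0.6, -1.9]
opening: 8.8
finger_force: 59.7
```

```bash
python3 - <<'E'
from h import *
show()
E
```

```text
t 14.75 pos [ 455.2 -363.6   69.2] yaw -0.11 z [-0.  0. -1.] F [-1.   0.6 -1.9] T [ 0.1   0.18 -0.01] op 8.8 ff 59.7 q6 -0.65
```

Call:
apply_moves(dr=[[0,0,0],[0,0,0],[0,0,0],[0,0,0],[0,0,0],[0,0,0],[0,0,0],[0,0,0]], dp=[[0,0,-0.1],[0,0,-0.2],[0,0,-0.3],[0,0,-0.35],[0,0,-0.4],[0,0,-0.4],[0,0,-0.35],[0,0,0]], claw=[0,0,0,0,0,0,0,0])

```text
time_s: 15.42
eef_pos: [457.7, -365.7, 180.7]
tcp_rot: [2.334, 2.09, 0.001]
ft_force: [0.3, -0.6, 1.9]
opening: 8.6
finger_force: 59.8
```

```bash
python3 - <<'E'
from h import *
show(); s=cur()
f=grab_frame("scene"); H=cv2.cvtColor(f["frame"],cv2.COLOR_BGR2HSV)
m=((H[...,0]<6)|(H[...,0]>174))&(H[...,1]>140)&(H[...,2]>60)
off=np.array([0,0,-23.7]); g=proj(f,[s[0]+[0,0,-12]])[0].astype(int); mm=np.zeros_like(m); mm[g[1]-16:g[1]+16,g[0]-14:g[0]+14]=m[g[1]-16:g[1]+16,g[0]-14:g[0]+14]
yy,xx=np.nonzero(mm); print(mm.sum(),xx.min(),xx.max(),yy.min(),yy.max())
z=s[0][2]-23.7; print("pred bow",np.round(proj(f,place(box(-5,5,-15,15,z,z+36),(s[0][0],s[0][1],-.11)))).tolist())
a=plan(s,(652.2,-165.2,165),0.139,12)
E
```

```text
t 15.42 pos [ 457.7 -365.7  180.7] yaw -0.11 z [ 0.006 -0.006 -1.   ] F [ 0.3 -0.6  1.9] T [-0.08  0.01  0.05] op 8.6 ff 59.8 q6 -0.65
35 193 199 134 144
pred bow [[194.0, 142.0], [192.0, 132.0], [200.0, 144.0], [199.0, 134.0], [191.0, 143.0], [190.0, 133.0], [198.0, 145.0], [197.0, 135.0]]
n 12 dp [0.3339, 0.3262, 0.0262] dr_z -0.0132 len 23.4
```

Call:
apply_moves(dr=[[0,0,-0.0132],[0,0,-0.0132],[0,0,-0.0132],[0,0,-0.0132],[0,0,-0.0132],[0,0,-0.0132],[0,0,-0.0132],[0,0,-0.0132],[0,0,-0.0132],[0,0,-0.0132],[0,0,-0.0132],[0,0,-0.0132]], dp=[[0.334,0.326,0],[0.334,0.326,0],[0.334,0.326,0],[0.334,0.326,0],[0.334,0.326,0],[0.334,0.326,0],[0.334,0.326,0],[0.334,0.326,0],[0.334,0.326,0],[0.334,0.326,0],[0.334,0.326,0],[0.334,0.326,0]], claw=[0,0,0,0,0,0,0,0,0,0,0,0])

```text
time_s: 16.47
eef_pos: [649.9, -161.9, 173.0]
tcp_rot: [-2.06, -2.37, 0.001]
ft_force: [-0.9, -0.2, -0.3]
opening: 8.2
finger_force: 59.8
```

Call:
apply_moves(dr=[[0,0,0],[0,0,0],[0,0,0],[0,0,0]], dp=[[0,0,0.2],[0,0,0.1],[0,0,0],[0,0,0]], claw=[0,0,0,0])

```text
time_s: 16.8
eef_pos: [648.5, -163.6, 157.9]
tcp_rot: [-2.062, -2.367, 0.002]
ft_force: [-0.4, 0.3, -0.2]
opening: 8.9
finger_force: 59.8
```

```bash
python3 - <<'E'
from h import *
show(); s=cur()
f=grab_frame("scene"); p,R=s
# refine keyway from scene view: brass/white ring visible before key occludes; overlay
z=p[2]-23.7
for b,c in((box(-5,5,-15,15,z,z+36),(0,255,0)),(box(-2.5,2.5,-6,6,z-32,z),(0,255,0))):
    cv2.polylines(f["frame"],[cv2.convexHull(np.round(proj(f,place(b,(p[0],p[1],.139)))*1).astype(np.int32))],True,c,1) if 0 else None
t=np.linspace(0,6.3,40); 
u,v=proj(f,[[652,-165,110]])[0].astype(int); o=np.array([u-40,v-40])
im=cv2.resize(f["frame"][v-40:v+40,u-40:u+40],(600,600),interpolation=cv2.INTER_CUBIC)
def dr(P,col): cv2.polylines(im,[np.round((proj(f,P)-o+.5)*7.5).astype(np.int32)],False,col,1)
dr(np.c_[652.2+18.5*np.cos(t),-165.2+18.5*np.sin(t),t*0+89],(0,255,255))
dr(np.array([[p[0],p[1],z-32],[p[0],p[1],z]]),(0,255,0)); dr(np.array([[p[0],p[1],89],[p[0],p[1],z-32]]),(255,255,0))
cv2.imwrite("pics/c6.png",im)
plan(s,(652.2,-165.2,150),0.139,4)
E
```

```text
t 16.8 pos [ 648.5 -163.6  157.9] yaw 0.138 z [-0.003  0.001 -1.   ] F [-0.4  0.3 -0.2] T [0.01 0.   0.01] op 8.9 ff 59.8 q6 -0.46
n 4 dp [-0.0106, 0.0176, 0.0394] dr_z -0.0002 len 2.2
```

View pics/c6.png

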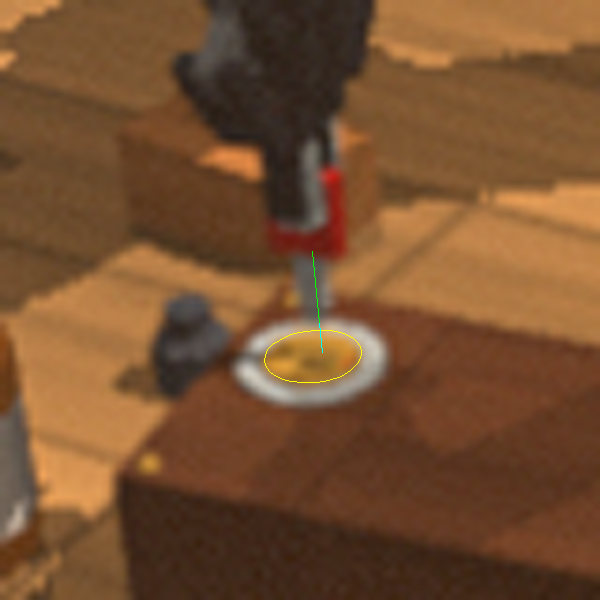

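The key is held upright with its blade tip over the brass face. The visible blade sits about 1 mm to -y of the predicted line, and the fingertips are well above the bow's underside. I'll align and start down.

```bash
python3 - <<'E'
from h import *
show(); plan(cur(),(652.2,-164.2,148),0.139,2)
E
```

```text
t 16.85 pos [ 648.9 -163.9  158.8] yaw 0.138 z [-0.001  0.    -1.   ] F [-0.1 -0.7 -0.5] T [ 0.02 -0.02  0.01] op 8.5 ff 59.8 q6 -0.46
n 2 dp [-0.0078, 0.0327, 0.1077] dr_z -0.0005 len 5.6
```

Call:
apply_moves(dr=[[0,0,0],[0,0,0],[0,0,0],[0,0,0]], dp=[[-0.008,0.033,0.1],[-0.008,0.033,0.1],[0,0,0],[0,0,0]], claw=[0,0,0,0])

```text
time_s: 17.18
eef_pos: [652.7, -163.6, 148.7]
tcp_rot: [-2.062, -2.369, 0.001]
ft_force: [0.3, -0.5, -1.0]
opening: 8.3
finger_force: 59.8
```

Call:
apply_moves(dr=[[0,0,0],[0,0,0],[0,0,0],[0,0,0],[0,0,0],[0,0,0]], dp=[[0,0,0.06],[0,0,0.06],[0,0,0.06],[0,0,0.04],[0,0,0],[0,0,0]], claw=[0,0,0,0,0,0])

```text
time_s: 17.68
eef_pos: [653.0, -163.3, 138.1]
tcp_rot: [-2.062, -2.37, 0.0]
ft_force: [-1.4, -0.2, -0.5]
opening: 8.7
finger_force: 59.7
```

```bash
python3 - <<'E'
from h import *
show()
E
```

```text
t 17.68 pos [ 653.  -163.3  138.1] yaw 0.139 z [-0.001  0.    -1.   ] F [-1.4 -0.2 -0.5] T [0.04 0.18 0.02] op 8.7 ff 59.7 q6 -0.46
```

Call:
apply_moves(dr=[[0,0,0],[0,0,0],[0,0,0],[0,0,0],[0,0,0]], dp=[[0,-0.01,0.03],[0,0,0.03],[0,0,0.04],[0,0,0.04],[0,0,0]], claw=[0,0,0,0,0])

```text
time_s: 18.1
eef_pos: [652.5, -163.6, 130.9]
tcp_rot: [-2.062, -2.37, 0.0]
ft_force: [0.5, -1.2, -0.1]
opening: 8.6
finger_force: 59.8
```

```bash
python3 - <<'E'
from h import *
show()
E
```

```text
t 18.1 pos [ 652.5 -163.6  130.9] yaw 0.139 z [-0. -0. -1.] F [ 0.5 -1.2 -0.1] T [-0.12 -0.1  -0.08] op 8.6 ff 59.8 q6 -0.46
```

Call:
apply_moves(dr=[[0,0,0],[0,0,0],[0,0,0],[0,0,0],[0,0,0],[0,0,0],[0,0,0],[0,0,0]], dp=[[0.03,0,0.03],[-0.06,0,0.03],[0.06,0,0.03],[-0.06,0,0.03],[0.06,0,0.03],[-0.06,0,0.03],[0.03,0,0],[0,0,0]], claw=[0,0,0,0,0,0,0,0])

```text
time_s: 18.77
eef_pos: [652.5, -163.8, 122.0]
tcp_rot: [2.062, 2.37, -0.001]
ft_force: [0.8, -5.5, -1.0]
opening: 8.6
finger_force: 59.7
```

```bash
python3 - <<'E'
from h import *
show()
E
```

```text
t 18.77 pos [ 652.5 -163.8  122. ] yaw 0.139 z [-0.    -0.001 -1.   ] F [ 0.8 -5.5 -1. ] T [-1.05 -0.19 -0.05] op 8.6 ff 59.7 q6 -0.46
```

Call:
apply_moves(dr=[[0,0,0],[0,0,0],[0,0,0],[0,0,0],[0,0,0],[0,0,0],[0,0,0],[0,0,0]], dp=[[0.02,0,0.03],[-0.06,0,0.03],[0.06,0,0.03],[-0.06,0,0.03],[0.06,0,0.03],[-0.06,0,0.03],[0.03,0,0],[0,0,0]], claw=[0,0,0,0,0,0,0,0])

```text
time_s: 19.43
eef_pos: [652.7, -163.8, 113.0]
tcp_rot: [-2.062, -2.37, 0.0]
ft_force: [0.1, -3.2, 0.4]
opening: 8.5
finger_force: 59.7
```

```bash
python3 - <<'E'
from h import *
show()
E
```

```text
t 19.43 pos [ 652.7 -163.8  113. ] yaw 0.139 z [-0. -0. -1.] F [ 0.1 -3.2  0.4] T [-0.45 -0.23 -0.  ] op 8.5 ff 59.7 q6 -0.46
```

Call:
apply_moves(dr=[[0,0,0],[0,0,0],[0,0,0],[0,0,0]], dp=[[0.02,0,0.02],[-0.04,0,0.02],[0.02,0,0],[0,0,0]], claw=[0,0,0,0])

```text
time_s: 19.77
eef_pos: [653.0, -163.8, 112.8]
tcp_rot: [2.061, 2.37, 0.0]
ft_force: [-4.1, -1.8, 9.8]
opening: 8.6
finger_force: 61.2
```

```bash
python3 - <<'E'
from h import *
show()
E
```

```text
t 19.77 pos [ 653.  -163.8  112.8] yaw 0.139 z [ 0.001 -0.    -1.   ] F [-4.1 -1.8  9.8] T [-0.25  0.68 -0.01] op 8.6 ff 61.2 q6 -0.46
```

Call:
apply_moves(dr=[[0,0,0],[0,0,0],[0,0,0],[0,0,0],[0,0,0]], dp=[[0.03,-0.005,0.02],[-0.06,0,0.01],[0.06,0,0],[-0.03,0,0],[0,0,0]], claw=[0,0,0,0,0])

```text
time_s: 20.18
eef_pos: [653.1, -163.9, 112.8]
tcp_rot: [2.061, 2.369, 0.002]
ft_force: [-5.9, 0.9, 16.8]
opening: 8.9
finger_force: 62.4
```

```bash
python3 - <<'E'
from h import *
show()
f=grab_frame("scene"); p=cur()[0]; H=cv2.cvtColor(f["frame"],cv2.COLOR_BGR2HSV)
m=(((H[...,0]<6)|(H[...,0]>174))&(H[...,1]>140)&(H[...,2]>60))
g=proj(f,[[652.5,-164.5,89+18]])[0].astype(int); yy,xx=np.nonzero(m[g[1]-16:g[1]+16,g[0]-12:g[0]+12]); print("red",xx.min()+g[0]-12,xx.max()+g[0]-12,yy.min()+g[1]-16,yy.max()+g[1]-16)
for z in(89,92,95): q=proj(f,place(box(-5,5,-15,15,z,z+36),(652.5,-164.7,.139))); print(z,np.round(q.min(0),1),np.round(q.max(0),1))
E
```

```text
t 20.18 pos [ 653.1 -163.9  112.8] yaw 0.139 z [ 0.002 -0.    -1.   ] F [-5.9  0.9 16.8] T [0.1  1.24 0.02] op 8.9 ff 62.4 q6 -0.46
red 211 219 194 205
89 [208.6 192.5] [220.8 206.8]
92 [208.5 191.6] [220.7 205.9]
95 [208.4 190.7] [220.6 205.1]
```

The stop at z 112.8 equals the predicted home depth, and the bow in the picture agrees. Turn clockwise.

Call:
apply_moves(dr=[[0,0,0],[0,0,0.05],[0,0,0.06],[0,0,0.06],[0,0,0.06],[0,0,0.06],[0,0,0.06],[0,0,0.06],[0,0,0]], dp=[[0,0,-0.02],[0,0.002,0],[0,0.002,0],[0,0.002,0],[0,0.002,0],[0,0.002,0],[0,0.002,0],[0,0.002,0],[0,0,0]], claw=[0,0,0,0,0,0,0,0,0])

```text
time_s: 20.98
eef_pos: [653.5, -164.4, 112.9]
tcp_rot: [2.71, 1.587, 0.001]
ft_force: [-4.8, -1.4, 11.8]
opening: 8.6
finger_force: 61.5
```

```bash
python3 - <<'E'
from h import *
show()
E
```

```text
t 20.98 pos [ 653.5 -164.4  112.9] yaw -0.511 z [ 0.001 -0.001 -1.   ] F [-4.8 -1.4 11.8] T [-0.35  0.91  0.04] op 8.6 ff 61.5 q6 0.19
```

Call:
apply_moves(dr=[[0,0,0.06],[0,0,0.06],[0,0,0.06],[0,0,0.06],[0,0,0.06],[0,0,0.06],[0,0,0.06],[0,0,0.06],[0,0,0]], dp=[[0,0,0],[0,0.001,0],[0,0.001,0],[0,0.001,0],[0,0.001,0],[0,0.001,0],[0,0.001,0],[0,0.001,0],[0,0,0]], claw=[0,0,0,0,0,0,0,0,0])

```text
time_s: 21.73
eef_pos: [653.4, -165.0, 112.8]
tcp_rot: [3.104, 0.477, 0.001]
ft_force: [-6.3, -3.2, 12.4]
opening: 8.8
finger_force: 61.6
```

```bash
python3 - <<'E'
from h import *
show()
E
```

```text
t 21.73 pos [ 653.4 -165.   112.8] yaw -1.265 z [ 0.001 -0.001 -1.   ] F [-6.3 -3.2 12.4] T [-0.58  1.09  0.08] op 8.8 ff 61.6 q6 0.94
```

Call:
apply_moves(dr=[[0,0,0.06],[0,0,0.06],[0,0,0.06],[0,0,0]], dp=[[0,0,0],[0,0,0],[0,0,0],[0,0,0]], claw=[0,0,0,0])

```text
time_s: 22.07
eef_pos: [653.3, -164.8, 112.8]
tcp_rot: [3.14, 0.036, 0.0]
ft_force: [-6.8, -2.1, 13.6]
opening: 8.9
finger_force: 61.7
```

```bash
python3 - <<'E'
from h import *
show()
E
```

```text
t 22.07 pos [ 653.3 -164.8  112.8] yaw -1.548 z [ 0.    -0.001 -1.   ] F [-6.8 -2.1 13.6] T [-0.5   1.33  0.08] op 8.9 ff 61.7 q6 1.23
```

Call:
apply_moves(dr=[[0,0,0.03],[0,0,0.02],[0,0,0]], dp=[[0,0,0],[0,0,0],[0,0,0]], claw=[0,0,0])

```text
time_s: 22.32
eef_pos: [653.3, -164.8, 112.8]
tcp_rot: [3.14, -0.081, 0.0]
ft_force: [-6.4, -3.4, 12.9]
opening: 8.6
finger_force: 61.7
```

```bash
python3 - <<'E'
from h import *
show()
E
```

```text
t 22.32 pos [ 653.3 -164.8  112.8] yaw -1.623 z [ 0.    -0.001 -1.   ] F [-6.4 -3.4 12.9] T [-0.47  1.29  0.05] op 8.6 ff 61.7 q6 1.3
```

Call:
apply_moves(dr=[[0,0,0.03],[0,0,0.02],[0,0,0]], dp=[[0,0,0],[0,0,0],[0,0,0]], claw=[0,0,0])

```text
time_s: 22.57
eef_pos: [653.2, -164.6, 112.8]
tcp_rot: [3.134, -0.204, 0.0]
ft_force: [-8.6, -1.7, 13.8]
opening: 8.5
finger_force: 61.8
```

```bash
python3 - <<'E'
from h import *
show()
E
```

```text
t 22.57 pos [ 653.2 -164.6  112.8] yaw -1.701 z [-0.    -0.001 -1.   ] F [-8.6 -1.7 13.8] T [-0.39  1.36  0.12] op 8.5 ff 61.8 q6 1.38
```

Call:
apply_moves(dr=[[0,0,0.02],[0,0,0]], dp=[[0,0,0],[0,0,0]], claw=[0,0])

```text
time_s: 22.73
eef_pos: [653.2, -164.6, 112.7]
tcp_rot: [3.131, -0.253, -0.0]
ft_force: [-7.0, -2.3, 13.8]
opening: 8.7
finger_force: 61.8
```

```bash
python3 - <<'E'
from h import *
show()
E
```

```text
t 22.73 pos [ 653.2 -164.6  112.7] yaw -1.732 z [-0.    -0.001 -1.   ] F [-7.  -2.3 13.8] T [-0.38  1.38  0.09] op 8.7 ff 61.8 q6 1.41
```

Call:
apply_moves(dr=[[0,0,0.02],[0,0,0.02],[0,0,0],[0,0,0]], dp=[[0,0,0],[0,0,0],[0,0,0],[0,0,0]], claw=[0,0,0,0])

```text
time_s: 23.07
eef_pos: [653.2, -164.6, 112.8]
tcp_rot: [3.121, -0.348, 0.0]
ft_force: [-6.2, -2.3, 13.3]
opening: 8.7
finger_force: 61.8
```

```bash
python3 - <<'E'
from h import *
show()
f=grab_frame("scene"); H=cv2.cvtColor(f["frame"],cv2.COLOR_BGR2HSV)
m=(((H[...,0]<6)|(H[...,0]>174))&(H[...,1]>140)&(H[...,2]>60))
g=proj(f,[[652.5,-165,107]])[0].astype(int); s=m[g[1]-16:g[1]+16,g[0]-16:g[0]+16]; yy,xx=np.nonzero(s); print("red",len(xx),xx.min()+g[0]-16,xx.max()+g[0]-16,yy.min()+g[1]-16,yy.max()+g[1]-16)
for a in(-1.3,-1.52,-1.75): q=proj(f,place(box(-5,5,-15,15,89,125),(652.5,-164.7,a))); print(a,np.round(q.min(0),1),np.round(q.max(0),1))
E
```

```text
t 23.07 pos [ 653.2 -164.6  112.8] yaw -1.793 z [-0.    -0.001 -1.   ] F [-6.2 -2.3 13.3] T [-0.41  1.33  0.3 ] op 8.7 ff 61.8 q6 1.47
red 42 210 218 196 206
-1.3 [210.8 191.4] [218.6 208. ]
-1.52 [209.9 191.4] [219.5 208. ]
-1.75 [209.2 191.5] [220.2 207.9]
```

Call:
apply_moves(dr=[[0,0,0.01],[0,0,0],[0,0,0],[0,0,0],[0,0,0],[0,0,0]], dp=[[0,0,0],[0,0,0],[0,0,0],[0,0,0],[0,0,0],[0,0,0]], claw=[0,0,0,0,0,0])

```text
time_s: 23.62
eef_pos: [653.2, -164.6, 112.8]
tcp_rot: [3.119, -0.372, 0.0]
ft_force: [-6.9, -1.5, 13.4]
opening: 8.6
finger_force: 61.9
```

```bash
python3 - <<'E'
from h import *
show(); T=observe()["torque"][2]
if T>0.2: print(job_done())
E
```

```text
t 23.62 pos [ 653.2 -164.6  112.8] yaw -1.808 z [-0.    -0.001 -1.   ] F [-6.9 -1.5 13.4] T [-0.44  1.35  0.38] op 8.6 ff 61.9 q6 1.49
the job is handed in; nothing more can be done
None
```

I handed the job in at 23.6 s: the coin case is in the shut drawer, and the key is fully home, turned clockwise until the torque rose as at the stop, and still gripped and held there.

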